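# Let out the telescoping length stop by two holes

## Task

On the drilling board, let the telescoping length stop out by two holes: pinch in the two spring buttons on the sides of the tube, slide the outer sleeve outwards (stop face away from the grey bracket) and leave it with both buttons popped fully out through the third hole, the second one on from the hole they are in now. Slide slowly and never force the sleeve against the buttons: pull with no more than about 10 N, and when they click into a hole stop pulling and press them in again. Leave the other things where they are.

Things in the scene. Friction and masses are not known exactly. Their poses are not given: they have to be found in the camera images.
- button_place (a point): Tube centre between the two spring buttons, fixed on the board, 62 mm above the table. Axes: x through both buttons (across the tube), y along the tube in the OUTWARD sliding direction (from grey bracket to stop face), z up. The inner square tube, 24 mm, ends inside the sleeve 20 mm in front (+y) of this point.
- stop_base: Lime-painted board 160 (x) by 440 (y) by 18 mm thick, fixed to the table; origin at its underside's centre, straight below button_place, same axes. Carries the inner tube in a grey bracket, 50 (x) x 45 mm, top 90 mm above the table, its middle at y = -190 mm. Between 18 mm (board top) and 47 mm (sleeve's underside) there is free air.
- sleeve (a joint): How far (m) the aluminium outer sleeve is slid outwards (+y), -0.015 to 0.14; 0 = buttons in hole 1 (start: within 0.5 mm). Each side face has four 13 x 13 mm holes, hand-drilled: buttons in hole 2 at 0.031 to 0.049, hole 3 another 0.031 to 0.049 on, hole 4 0.04 after that, differing each time. Sliding friction about 2.5 N; stays where left. With a button out in a hole it is locked, with about 1 mm play either way.
- sleeve_hole (a point): Tube centre at the sleeve's hole 1 (moves with the sleeve); axes as button_place. Sleeve: grooved, grippy square tube 30 x 30 mm outside, 2 mm wall, reaching 100 mm in front (+y) of this point and 148 mm behind it. Hole 2 lies 31 to 49 mm behind (towards the bracket), hole 3 31 to 49 mm behind that, hole 4 another 40; a thin dark line on the top face marks each hole.
- stop_face (a point): Middle of the front of the flat aluminium stop face, 70 x 70 x 6 mm, at the outer end of the sleeve (moves with it), 106 mm in front of sleeve_hole.
- button_far (a joint): Steel spring button at the +x side: how far (m) it is pressed in, 0 (out) to 0.009. 11 mm across, fully round end standing 5 mm proud of the sleeve's face; moves only along x. Spring: 0.8 N when out, 2 N when flush (0.005), 2.5 N under the sleeve wall (0.007). Once under the wall it stays in, rubbing, until the next hole comes; there it pops out and locks the sleeve.
- button_near (a joint): The same button at the -x side. Only with BOTH about flush can the sleeve be pulled over their round ends (4 to 9 N at first, then 3 to 4 N). A finger pad bearing on the sleeve's side over the hole has pressed its button flush; a gripper not centred on the tube presses one button less, and the sleeve stays locked or jams. Grip and pull firmly enough not to slip.
- drilled_block: Bystander: light wooden block 85 x 70 x 24 mm with a 22 mm hole; origin at its underside's centre. Leave it alone.
- bolt_block: Bystander: dark wooden block 75 x 60 x 25 mm with an upright steel bolt, 80 mm high in all; origin at its underside's centre. Leave it alone.
- spray_can: Bystander: grey can, 52 mm across, 110 mm high, standing; origin at its underside's centre. Leave it alone.
- tape_roll: Bystander: black roll of tape, 60 mm across, 19 mm high, lying flat on the board beside the inner tube; origin at its underside's centre. Leave it alone.

How it is judged:
On the way, in this order (a step that is already met when the one before it is completed fails the run):
1. both buttons are pressed in while the sleeve is still at its first hole (value of joint each of button_far, button_near above 0.0035 m and value of joint sleeve below 0.006 m).
2. the sleeve has been slid off the first hole over the pressed buttons (value of joint each of button_far, button_near above 0.005 m and value of joint sleeve above 0.012 m).
At the end, for the whole second after the job is handed in: The sleeve is at rest with the buttons in its third hole (slid out somewhere between 61 and 99 mm, as the holes are spaced), and both buttons are popped fully out (pressed in by less than 1 mm) (value of joint sleeve between 0.061 and 0.099 m and value of joint each of button_far, button_near below 0.001 m and velocity of joint sleeve between -0.005 and 0.005 m/s); the robot touches nothing.
It fails at once if the sleeve is forced against a button with more than 8 N (contact force between sleeve and button_far above 8 N or contact force between sleeve and button_near above 8 N).
It fails at once if a bystander is moved by more than 15 mm (distance of any of drilled_block, bolt_block, spray_can, tape_roll from where it was at the start of the episode above 0.015 m).
It also fails if it takes over 53 s, if anything falls off the work surface, if the arm or the gripper's body presses on something with over 40 N, if the wrist force passes 120 N, or if a joint passes its speed limit or range.

## Robot

A 6-joint arm with a two-finger parallel gripper is mounted at the origin on the work surface. World frame = base frame: x ahead of the robot, y to its left, z up, the work surface at z = 0. Lengths are in m, angles in rad, forces in N, time in s.
With the tool pointing down it reaches from about 0.4 to 0.825 m from the base axis. Payload 7 kg.
Tool frame: the origin (TCP) lies between the finger pads; the fingertips stand 22 mm ahead of it and the grasp point (between the pads) lies 3 mm ahead of it; z points along the fingers, y is the direction in which the jaws open and shut (so a half turn about z gives the same grasp; the last joint's range is limited). The gripper opens to 85 mm and grips with 20 to 120 N. Pads are 22 mm wide; open, the fingers measure 114 mm over their backs; the gripper's body (76 mm by 85 mm) begins 54 mm behind the grasp point. The pads swing forward as they close: fully open they stand 13 mm farther back than shut.
Start: joints at [-0.88, 0.359, 0.012, 0, -1.224, -0.288], TCP at [0.265, -0.621, 0.253] pointing down, gripper open.
Joint ranges: [-3.07, 3.07], [-1.43, 2.12], [-1.02, 1.25], [-3.03, 1.67], [-3.05, -0], [-3.03, 3.03]. Speed limits (rad/s): [2.39, 2.39, 3.01, 3.14, 3.14, 3.14].

## Interface

Orientations are given as a 3x3 rotation matrix whose columns are the frame's x, y, z axes.
In Python, from workcell import ctrl gives the robot as it stands.
- The arm moves only by the shell command python3 -m handwheel 'ROWS' [FORCE]. ROWS is text: rows parted by semicolons, each of 7 numbers parted by spaces: the turn, a rotation vector about the tool's x, y, z in rad, then the shift along the tool's x, y, z in m, then the closure, from -1 (fully open) to 1 (shut), so that 0 is half open. A call has 1 to 12 rows; each row shifts and turns the pose as measured when the row begins, along the tool's axes as they then stand; what a row does not reach is not made up. A row lasts 1/12 s, in which the tool goes at most 41.7 mm and 7.16 degrees, less where a joint would pass 70% of its speed; a pose out of reach is approached as far as the arm can. A call is refused whole if a number of a shift passes 0.0417 or a number of a turn 0.125, either way. A call with a gripper value outside its range is refused whole. The fingers move at their own pace and stop on an object; FORCE is the grip in N (left out, the last holds). Time passes only in rows, so rows that do not move let the fingers close. It gives the time, the measured TCP pose, the force and the opening at its end, in the units of the state.
- ctrl.observe(): the state, without advancing time (a new reading comes with each control period).
- ctrl.snapshot(name): name is "scene" or "top"; returns a dict with "img" (400x640x3 uint8, red, green, blue), "fov_y" (degrees; the focal length in pixels is half the picture's height over the tangent of half this angle, whatever the lens; pixels are square), "cx", "cy" (the principal point, pixels), "extrinsics" (4x4, takes a point from camera to world coordinates). Camera axes: x right, y up, looking along -z (the intrinsics and any distortion apply to the point x, -y, -z); pixel columns grow to the right and rows downward; lengths in m; the calibration is good to about 2 mm. A picture is of the moment at which its call begins. There is no depth.
- ctrl.close_job(): hands the job in, once; it reports no verdict.
Trained networks look in the newest picture that a camera, given by its name, has taken for a name from the list of things; names that differ only in an ending like _2 or _b are one class to them, and where a whole thing is asked for, a point or a joint stands for the part that bears it (a point fixed in the world has none). Each returns a list of dicts, best first, with "confidence" (0 to 1); they miss things now and then, are a little off and sometimes report something else, mostly with a low value. They report only what shows in the picture. A call takes as long as a camera call.
- ctrl.search_frame(camera, label): "xy" ([column, row] in pixels, amid what is visible of it).
The state is a dict: "time": time; "joint_pos": joint angles; "joint_velocities": joint speeds; "tau": joint torques, N m; "tool_pos": TCP position; "tool_rot": TCP orientation; "ft_force": force on the tool from outside, world axes, zero at the start; "torque": the same for the moment, N m; "finger_gap": finger opening in m.
Only numpy, scipy, OpenCV 4.12 (cv2) and the standard library are available. Lean on these libraries where they do the work, as an engineer would, in place of code of your own. Each camera call takes 0.05 s, during which the arm holds its last target.

## Working session

There is one attempt and no reset: what is moved stays moved. The work goes in short steps, Python scripts to look and compute and a shell command to move; the robot and the scene stay as the last step left them, time stands still between calls to the robot, and variables do not carry over. Pictures are saved under pics/ and viewed, and the job is handed in when it is done.

```bash
mkdir -p pics
cat > h.py <<'E'
import numpy as np,cv2
from workcell import ctrl
def snap(n,fn=None,crop=None,scale=1):
    s=ctrl.snapshot(n); im=s["img"][:,:,::-1].copy()
    if fn:
        if crop: im=im[crop[1]:crop[3],crop[0]:crop[2]]
        im=cv2.resize(im,None,fx=scale,fy=scale,interpolation=cv2.INTER_CUBIC); cv2.imwrite("pics/"+fn,im)
    return s
def K(s):
    h,w=s["img"].shape[:2]; f=h/2/np.tan(np.radians(s["fov_y"])/2); return f
def ray(s,px,z):
    f=K(s);E=np.array(s["extrinsics"]); d=np.array([(px[0]-s["cx"])/f,-(px[1]-s["cy"])/f,-1]); d=E[:3,:3]@d; o=E[:3,3]
    return o+d*(z-o[2])/d[2]
def proj(s,p):
    f=K(s);E=np.array(s["extrinsics"]); c=E[:3,:3].T@(np.array(p)-E[:3,3]); return [s["cx"]+f*c[0]/-c[2], s["cy"]-f*c[1]/-c[2]]
E
python3 - <<'E'
from h import *
for n in("scene","top"):
    s=snap(n,n+"1.png")
    print(n,{k:v for k,v in s.items() if k!="img"})
    for l in["stop_base","sleeve","stop_face","button_far","button_near","spray_can","tape_roll","bolt_block","drilled_block"]:
        r=ctrl.search_frame(n,l); print(l,[(np.round(q["xy"]),round(q["confidence"],2)) for q in r[:2]])
print(ctrl.observe())
E
```

```text
scene {'fov_y': 57.36769708181381, 'cx': 313.162303022487, 'cy': 209.09106002114248, 'extrinsics': array([[ 0.17378318, -0.5200562 ,  0.83626608,  1.20258722],
       [ 0.98474613,  0.08432893, -0.15219621, -0.13918254],
       [ 0.00862916,  0.84995893,  0.52677828,  0.44695713],
       [ 0.        ,  0.        ,  0.        ,  1.        ]])}
stop_base [(array([299., 201.]), 0.7)]
sleeve [(array([298., 202.]), 0.72), (array([303., 186.]), 0.64)]
stop_face [(array([302., 187.]), 0.88)]
button_far [(array([301., 184.]), 0.16)]
button_near [(array([299., 186.]), 0.48)]
spray_can [(array([268., 241.]), 0.65)]
tape_roll []
bolt_block [(array([336., 242.]), 0.83)]
drilled_block [(array([402., 222.]), 0.62)]
top {'fov_y': 46.83972697056272, 'cx': 317.7058354358109, 'cy': 203.05354428522514, 'extrinsics': array([[ 0.00572983,  0.98699818, -0.16062928,  0.50104784],
       [-0.99983435,  0.00842958,  0.0161309 , -0.0205807 ],
       [ 0.01727521,  0.16051024,  0.98688299,  0.9663239 ],
       [ 0.        ,  0.        ,  0.        ,  1.        ]])}
stop_base [(array([311., 290.]), 0.74)]
sleev
[... 385 characters left out ...]
715083e-05,
       -1.22407643e+00, -2.88092133e-01]), 'joint_velocities': array([-0.00066585, -0.00080421, -0.00046012,  0.00089322, -0.00049076,
       -0.00137069]), 'tau': array([ 3.70041407e-04, -5.82989359e+01,  2.93661743e+01,  6.94185108e+00,
       -7.25094924e-04, -4.44678005e-05]), 'tool_pos': array([ 0.2645577 , -0.62099694,  0.25331846]), 'tool_rot': array([[-9.19976378e-01, -3.91973804e-01,  1.70198860e-05],
       [-3.91973804e-01,  9.19976377e-01, -4.88822359e-05],
       [ 3.50266286e-06, -5.16418518e-05, -9.99999999e-01]]), 'ft_force': array([-0.30289712,  0.21801912, -0.19366274]), 'torque': array([ 0.0037809 ,  0.01367108, -0.02528958]), 'finger_gap': 0.08505859664757756}
```

View pics/scene1.png

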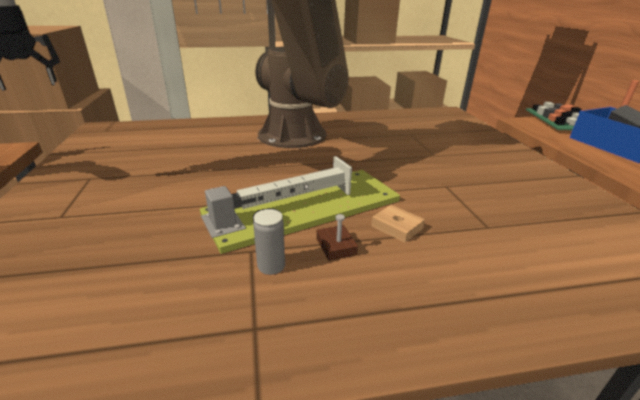

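View pics/top1.png

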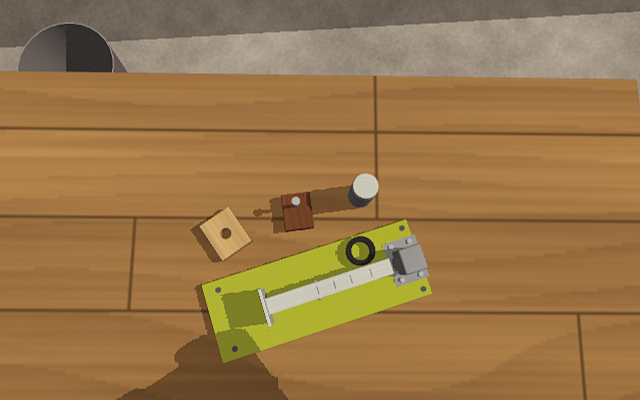

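The top view shows the bracket at about (407,258), the sleeve running to the stop face at about (266,307), and the tape roll at (360,250) beside the tube. I'll zoom in.

Run:
```python
from h import *
im=cv2.imread("pics/top1.png")
cv2.imwrite("pics/topz.png",cv2.resize(im[215:365,195:440],None,fx=3.2,fy=3.2,interpolation=cv2.INTER_CUBIC))
im=cv2.imread("pics/scene1.png")
cv2.imwrite("pics/scz.png",cv2.resize(im[150:250,195:405],None,fx=3.8,fy=3.8,interpolation=cv2.INTER_CUBIC))
```

```text
(no output)
```

View pics/topz.png

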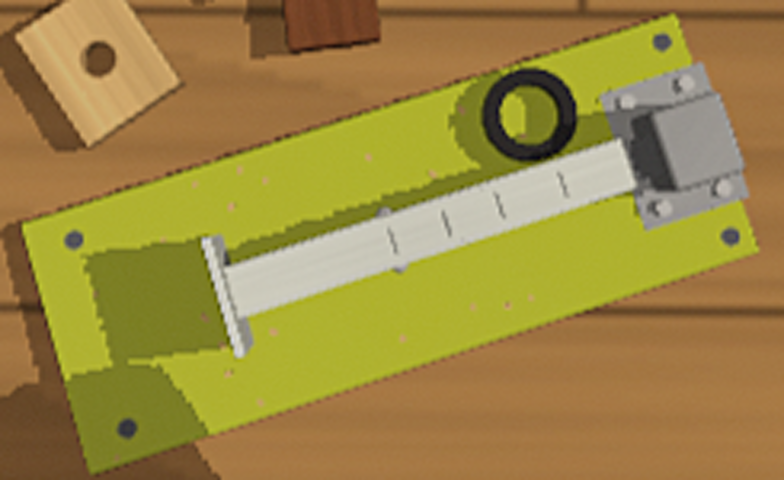

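View pics/scz.png

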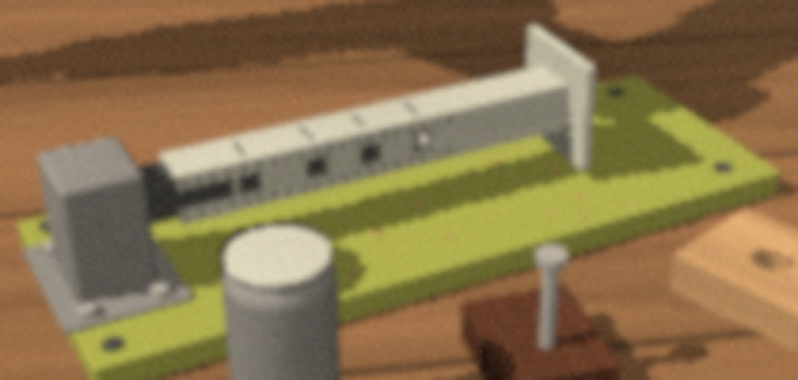

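Run:
```python
from h import *
s=snap("top")
z=lambda u,v:(195+(u+.5)/3.2-.5,215+(v+.5)/3.2-.5)
C=np.array([ray(s,z(*p),.018) for p in[(22,226),(675,14),(758,250),(92,473)]])
print(C.round(4),C.mean(0), [np.linalg.norm(C[i]-C[(i+1)%4]).round(4) for i in range(4)])
d=(C[0]-C[1]+C[3]-C[2]);d/=np.linalg.norm(d);print("yaxis",d,np.degrees(np.arctan2(d[1],d[0])))
B=np.array([ray(s,z(*p),.062) for p in[(385,212),(400,267)]]);print("btn",B,B.mean(0))
M=np.array([ray(s,z(*p),.077) for p in[(393,240),(447,222),(501,204),(564,184)]]);print("marks",M,[np.linalg.norm(M[i]-M[i+1]).round(4) for i in range(3)])
x=M[0]-M[3];print(np.degrees(np.arctan2(x[1],x[0])))
for e in[((207,238),(241,356))]:
  F=np.array([ray(s,z(*p),.097) for p in e]);print("face",F,F.mean(0))
# edges of sleeve: 
p=[(222,268),(622,140)];q=[(240,318),(637,190)]
for e in(p,q):
  F=np.array([ray(s,z(*a),.077) for a in e]);x=F[0]-F[1];print(F,np.degrees(np.arctan2(x[1],x[0])))
```

```text
[[ 0.4856  0.197   0.018 ]
 [ 0.6233 -0.2188  0.018 ]
 [ 0.4732 -0.2678  0.018 ]
 [ 0.3366  0.1473  0.018 ]] [ 0.47970842 -0.03556886  0.018     ] [np.float64(0.438), np.float64(0.1579), np.float64(0.437), np.float64(0.157)]
yaxis [-0.31350205  0.94958752  0.        ] 108.27040763810567
btn [[ 0.49585575 -0.03094813  0.062     ]
 [ 0.46335873 -0.04016791  0.062     ]] [ 0.47960724 -0.03555802  0.062     ]
marks [[ 0.47962794 -0.03562018  0.077     ]
 [ 0.4902982  -0.06760365  0.077     ]
 [ 0.50102301 -0.09975065  0.077     ]
 [ 0.51301464 -0.1374563   0.077     ]] [np.float64(0.0337), np.float64(0.0339), np.float64(0.0396)]
108.15159120823206
face [[0.48067431 0.07213678 0.097     ]
 [0.41459202 0.05106038 0.097     ]] [0.44763316 0.06159858 0.097     ]
[[ 0.46288139  0.06500253  0.077     ]
 [ 0.53932795 -0.17265326  0.077     ]] 107.83138700964572
[[ 0.4342207   0.05377577  0.077     ]
 [ 0.50973301 -0.18106124  0.077     ]] 107.82529833105706
```

Everything agrees: board 438 x 157 mm (given 440 x 160), the buttons, hole 1's line and the board centre all at (0.4797, -0.0356), outward axis about 108.1°. Hole pitches come out near 33.7 and 33.9 mm. First I'll turn the tool about -85° so that tool x = inward.

```bash
python3 -m handwheel '0 0 -0.124 0 0 0 -1;0 0 -0.124 0 0 0 -1;0 0 -0.124 0 0 0 -1;0 0 -0.124 0 0 0 -1;0 0 -0.124 0 0 0 -1;0 0 -0.124 0 0 0 -1;0 0 -0.124 0 0 0 -1;0 0 -0.124 0 0 0 -1;0 0 -0.124 0 0 0 -1;0 0 -0.124 0 0 0 -1;0 0 -0.124 0 0 0 -1;0 0 -0.124 0 0 0 -1' 25
cat > w.py <<'E'
from h import *
o=ctrl.observe();R=o["tool_rot"];p=o["tool_pos"]
a=np.radians(108.1);u=np.array([np.cos(a),np.sin(a),0]);x=np.array([np.sin(a),-np.cos(a),0]);bp=np.array([.4797,-.0356,.062])
Rd=np.column_stack([-u,-x,[0,0,-1]])
from scipy.spatial.transform import Rotation as Ro
rv=Ro.from_matrix(R.T@Rd).as_rotvec()
d=p-bp
f=o["ft_force"]
print("t",round(o["time"],2),"turn needed",rv.round(4),"shift to TCP at bp+3mm (tool)",(R.T@(bp+[0,0,.003]-p)).round(4))
print("TCP rel bp: x %.2f y(out) %.2f z %.2f mm"%(d@x*1e3,d@u*1e3,d[2]*1e3),"F x %.2f y %.2f z %.2f"%(f@x,f@u,f[2]),"T",o["torque"].round(3),"gap",round(o["finger_gap"]*1e3,2))
E
python3 w.py
```

```text
time: 2.05
tool_pos: [0.2646, -0.621, 0.2533]
tool_rot: [[0.328, -0.945, 0.0], [-0.945, -0.328, -0.0], [0.0, -0.0, -1.0]]
ft_force: [-0.3, -0.5, 0.4]
finger_gap: 0.0855
t 2.05 turn needed [-0.     -0.      0.0183] shift to TCP at bp+3mm (tool) [-0.4824 -0.3952  0.1883]
TCP rel bp: x -386.32 y(out) -489.57 z 191.33 mm F x -0.45 y -0.40 z 0.42 T [-0.028  0.027  0.02 ] gap 85.46
```

```bash
python3 -m handwheel '0 0 0.018 -0.03 -0.024 0 -1;0 0 0 -0.03 -0.024 0 -1;0 0 0 -0.03 -0.024 0 -1;0 0 0 -0.03 -0.024 0 -1;0 0 0 -0.03 -0.024 0 -1;0 0 0 -0.03 -0.024 0 -1;0 0 0 -0.03 -0.024 0 -1;0 0 0 -0.03 -0.024 0 -1;0 0 0 -0.03 -0.024 0 -1;0 0 0 -0.03 -0.024 0 -1;0 0 0 -0.03 -0.024 0 -1;0 0 0 -0.03 -0.024 0 -1' >/dev/null
python3 w.py
```

```text
t 3.05 turn needed [-0.0018 -0.0006  0.0032] shift to TCP at bp+3mm (tool) [-0.1155 -0.0972  0.1867]
TCP rel bp: x -97.21 y(out) -115.72 z 189.63 mm F x 1.30 y 0.51 z 0.59 T [-0.012 -0.175  0.009] gap 85.21
```

```bash
python3 -m handwheel '0 0 0.003 -0.03 -0.025 0.01 -1;0 0 0 -0.03 -0.025 0.01 -1;0 0 0 -0.03 -0.025 0.01 -1;0 0 0 -0.02 -0.018 0.01 -1;0 0 0 -0.005 -0.004 0.01 -1;0 0 0 0 0 0 -1;0 0 0 0 0 0 -1' >/dev/null
python3 w.py
```

```text
t 3.63 turn needed [-0.0119 -0.0026  0.0097] shift to TCP at bp+3mm (tool) [0.0105 0.01   0.1392]
TCP rel bp: x 8.22 y(out) 10.94 z 142.28 mm F x 0.27 y -0.15 z 0.18 T [-0.026  0.022  0.023] gap 85.39
```

```bash
python3 -m handwheel '-0.012 -0.002 0.01 0.005 0.005 0.02 -1;0 0 0 0.003 0.003 0.02 -1;0 0 0 0.002 0.001 0.02 -1;0 0 0 0 0 0.015 -1;0 0 0 0 0 0.005 -1;0 0 0 0 0 0 -1;0 0 0 0 0 0 -1' >/dev/null
python3 w.py
```

```text
t 4.22 turn needed [-0.0074 -0.0019 -0.0054] shift to TCP at bp+3mm (tool) [-0.0051 -0.0006  0.0625]
TCP rel bp: x -1.06 y(out) -4.96 z 65.49 mm F x 0.63 y -1.06 z 0.57 T [0.025 0.039 0.027] gap 85.6
```

```bash
python3 -m handwheel '-0.007 -0.002 -0.005 -0.004 0 0 -1;0 0 0 0 0 0 -1;-0.003 0 0 0 0 0 -1;0 0 0 0 0 0 -1' >/dev/null
python3 w.py
python3 - <<'E'
from h import *
snap("scene","sc2.png",(195,110,405,260),3.8); snap("top","top2.png",(195,215,440,365),3.2)
E
```

```text
t 4.55 turn needed [-0.0021 -0.0002 -0.0004] shift to TCP at bp+3mm (tool) [-0.0014  0.0009  0.0663]
TCP rel bp: x 0.73 y(out) -1.37 z 69.26 mm F x -0.37 y 0.26 z 0.10 T [ 0.021 -0.066 -0.003] gap 85.27
```

View pics/sc2.png

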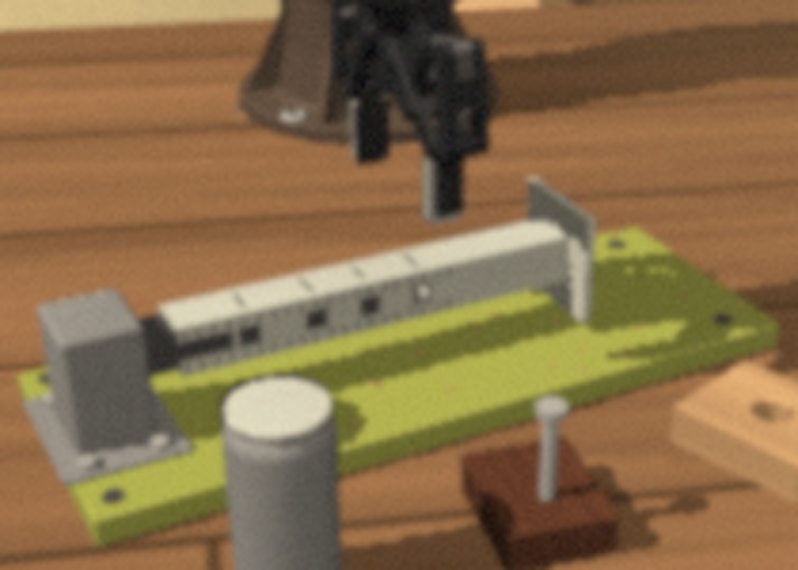

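View pics/top2.png

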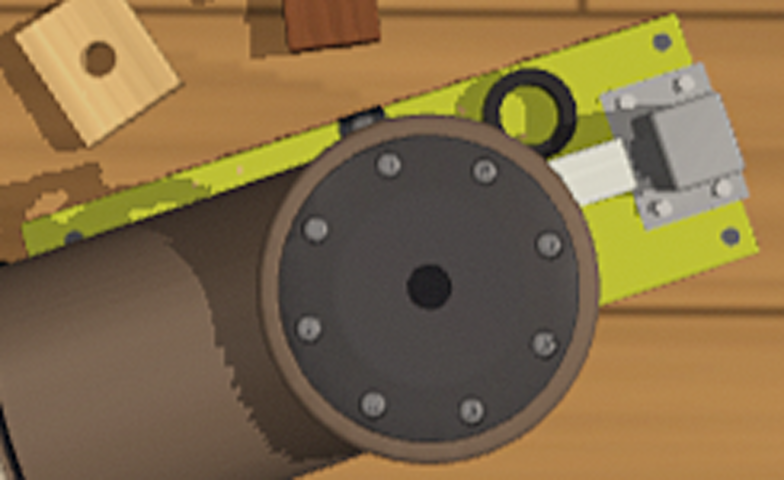

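The fingers straddle the tube line above hole 1 (scene crop: near finger at (442,190), button at (423,291)). Descending.

```bash
python3 -m handwheel '-0.002 0 0 -0.001 0.0005 0.01 -1;0 0 0 0 0 0.01 -1;0 0 0 0 0 0.01 -1;0 0 0 0 0 0.01 -1;0 0 0 0 0 0.006 -1;0 0 0 0 0 0.003 -1;0 0 0 0 0 0 -1;0 0 0 0 0 0 -1' >/dev/null
python3 w.py
```

```text
t 5.32 turn needed [0.0004 0.     0.0001] shift to TCP at bp+3mm (tool) [ 0.0004 -0.0003  0.0124]
TCP rel bp: x -0.29 y(out) 0.43 z 15.41 mm F x 0.17 y -0.15 z 0.85 T [-0.045 -0.007 -0.036] gap 85.37
```

```bash
python3 -m handwheel '0 0 0 0 0 0.006 -1;0 0 0 0 0 0.004 -1;0 0 0 0 0 0.001 -1;0 0 0 0 0 0 -1;0 0 0 0 0 0 -1' >/dev/null
python3 w.py
```

```text
t 5.73 turn needed [-0.0018 -0.0001  0.0004] shift to TCP at bp+3mm (tool) [0.0004 0.0006 0.0013]
TCP rel bp: x 0.58 y(out) 0.43 z 4.26 mm F x 0.16 y 0.71 z -0.66 T [0.001 0.071 0.012] gap 85.61
```

```bash
python3 -m handwheel '0 0 0 0 0 0.001 -0.05;0 0 0 0 0 0 -0.05;0 0 0 0 0 0 -0.05;0 0 0 0 0 0 -0.05' 25 >/dev/null
python3 w.py
python3 -m handwheel '0 0 0 0 0 0 0.05;0 0 0 0 0 0 0.1;0 0 0 0 0 0 0.13;0 0 0 0 0 0 0.16' 25 >/dev/null
python3 w.py;  python3 - <<'E'
from h import *
snap("scene","sc3.png",(195,110,405,260),3.8)
E
```

```text
t 6.07 turn needed [-0.0029 -0.0002  0.0005] shift to TCP at bp+3mm (tool) [0.0004 0.001  0.0007]
TCP rel bp: x 1.00 y(out) 0.36 z 3.72 mm F x 0.51 y 0.48 z 0.19 T [-0.003  0.022 -0.007] gap 44.85
t 6.4 turn needed [-0.0043 -0.0003  0.0007] shift to TCP at bp+3mm (tool) [0.0004 0.0016 0.0012]
TCP rel bp: x 1.61 y(out) 0.35 z 4.21 mm F x 0.75 y 0.11 z 0.77 T [ 0.003  0.01  -0.069] gap 36.13
```

View pics/sc3.png

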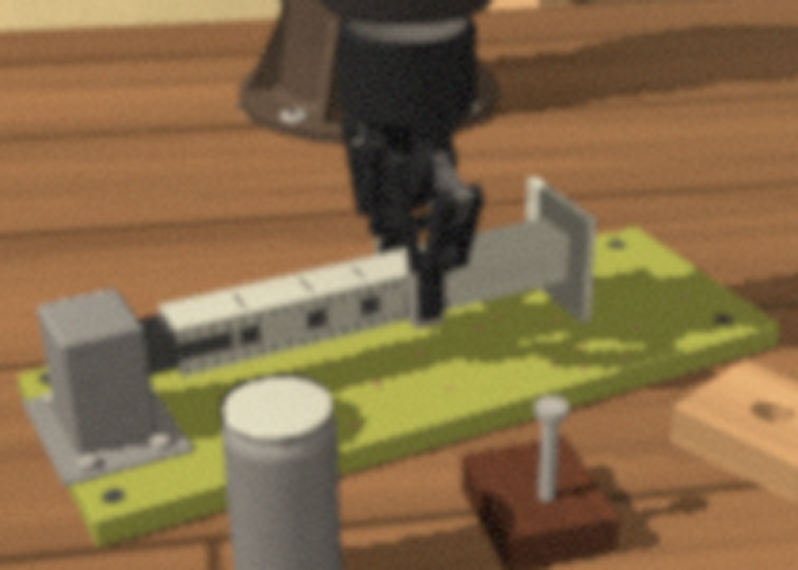

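The near finger covers the near button at hole 1 (crop (428,285)). The zero rows drift a little (x +1.6 mm), so I'll re-centre while still loose.

```bash
python3 -m handwheel '-0.004 0 0.0007 0.0004 0.0016 0.001 0.1;0 0 0 0 0 0 0.1' >/dev/null
python3 w.py
```

```text
t 6.62 turn needed [-0.0011 -0.0003  0.    ] shift to TCP at bp+3mm (tool) [-0.0001  0.0004  0.0003]
TCP rel bp: x 0.42 y(out) -0.06 z 3.32 mm F x 1.03 y -0.11 z 0.55 T [ 0.099 -0.395  0.006] gap 38.39
```

```bash
python3 -m handwheel '-0.001 0 0 0 0.0004 0 0.15;0 0 0 0 0 0 0.2' 25 >/dev/null
python3 w.py
python3 -m handwheel '-0.0005 0 0 0 0.0002 0 0.25;-0.0005 0 0 0 0.0002 0 0.3' 25 >/dev/null
python3 w.py
python3 -m handwheel '-0.0005 0 0 0 0.0002 0 0.4;-0.0005 0 0 0 0.0002 0 0.4' 25 >/dev/null
python3 w.py
```

```text
t 6.78 turn needed [-0.0006 -0.0004  0.0002] shift to TCP at bp+3mm (tool) [-0.0001  0.0004  0.0004]
TCP rel bp: x 0.38 y(out) -0.09 z 3.44 mm F x 0.78 y -0.23 z 0.99 T [ 0.174 -0.199 -0.043] gap 33.98
t 6.95 turn needed [-0.0027 -0.0007  0.0008] shift to TCP at bp+3mm (tool) [-0.0001  0.0017  0.0008]
TCP rel bp: x 1.71 y(out) -0.10 z 3.79 mm F x 4.06 y 0.13 z -0.90 T [ 0.205 -1.38   0.002] gap 29.99
t 7.12 turn needed [-0.0021 -0.0008  0.0011] shift to TCP at bp+3mm (tool) [-0.0001  0.0017  0.0008]
TCP rel bp: x 1.73 y(out) -0.09 z 3.85 mm F x 3.43 y -0.68 z -2.17 T [ 0.104 -0.968  0.007] gap 29.92
```

The gap of 29.9 mm means both pads bear on the sleeve. The grip pulled the tool to x=+1.7 mm, so that is the true tube centre. I'll update the reference and pull outward gently.

```bash
sed -i 's/bp=np.array(\[.4797,-.0356,.062\])/bp=np.array([.4797,-.0356,.062])+.0017*x/' w.py
python3 -m handwheel '-0.002 0 0.001 0 0 0.0005 0.5;0 0 0 0 0 0 0.5' 30 >/dev/null
python3 w.py
python3 -m handwheel '0 0 0 -0.001 0 0 0.5;0 0 0 -0.001 0 0 0.5' 30 >/dev/null
python3 w.py
python3 -m handwheel '0 0 0 -0.0015 0 0 0.5;0 0 0 -0.0015 0 0 0.5' 30 >/dev/null
python3 w.py
```

```text
t 7.28 turn needed [-0.0001 -0.0009  0.0004] shift to TCP at bp+3mm (tool) [-0.0001  0.0001  0.0009]
TCP rel bp: x 0.06 y(out) -0.11 z 3.89 mm F x 1.33 y -1.35 z -3.49 T [-0.063 -1.07   0.067] gap 29.85
t 7.45 turn needed [-0.0002 -0.0015  0.0004] shift to TCP at bp+3mm (tool) [0.0014 0.0001 0.0009]
TCP rel bp: x 0.05 y(out) 1.43 z 3.86 mm F x 1.05 y -3.23 z -0.19 T [-0.889 -1.225  0.088] gap 29.6
t 7.62 turn needed [-0.0002 -0.0022  0.0004] shift to TCP at bp+3mm (tool) [0.004  0.0001 0.0009]
TCP rel bp: x 0.05 y(out) 4.04 z 3.87 mm F x 1.78 y -7.04 z -2.17 T [-1.947 -1.636  0.103] gap 29.67
```

```bash
python3 -m handwheel '0 -0.002 0 -0.0015 0 0 0.5;0 0 0 -0.0015 0 0 0.5' >/dev/null
python3 w.py
python3 -m handwheel '0 -0.001 0 -0.0015 0 0 0.5;0 0 0 -0.0015 0 0 0.5;0 0 0 -0.0015 0 0 0.5' >/dev/null
python3 w.py
python3 -m handwheel '0 -0.001 0 -0.0015 0 0 0.5;0 0 0 -0.0015 0 0 0.5;0 0 0 -0.0015 0 0 0.5' >/dev/null
python3 w.py
```

```text
t 7.78 turn needed [-0.0001 -0.001   0.0006] shift to TCP at bp+3mm (tool) [0.0067 0.     0.0009]
TCP rel bp: x 0.04 y(out) 6.73 z 3.87 mm F x 1.93 y -3.77 z -1.72 T [-1.051 -1.28   0.081] gap 29.42
t 8.03 turn needed [-0.0001 -0.0003  0.0006] shift to TCP at bp+3mm (tool) [0.0114 0.     0.0009]
TCP rel bp: x 0.02 y(out) 11.39 z 3.86 mm F x 2.37 y -4.51 z -1.33 T [-0.88  -1.19   0.048] gap 29.73
t 8.28 turn needed [-0.0001  0.0008  0.0007] shift to TCP at bp+3mm (tool) [0.0165 0.     0.0009]
TCP rel bp: x 0.02 y(out) 16.45 z 3.88 mm F x 1.85 y -3.40 z 0.28 T [-1.004e+00 -1.251e+00 -1.000e-03] gap 29.47
```

```bash
python3 - <<'E'
from h import *
snap("scene","sc4.png",(195,110,405,260),3.8)
E
python3 -m handwheel '0 0 0 -0.0015 0 0 0.5;0 0 0 -0.0015 0 0 0.5;0 0 0 -0.0015 0 0 0.5;0 0 0 -0.0015 0 0 0.5' >/dev/null
python3 w.py
```

```text
t 8.67 turn needed [-0.0002  0.0009  0.0007] shift to TCP at bp+3mm (tool) [0.0232 0.     0.0009]
TCP rel bp: x 0.03 y(out) 23.19 z 3.88 mm F x 1.63 y -3.50 z -1.42 T [-0.996 -1.309  0.041] gap 29.78
```

View pics/sc4.png

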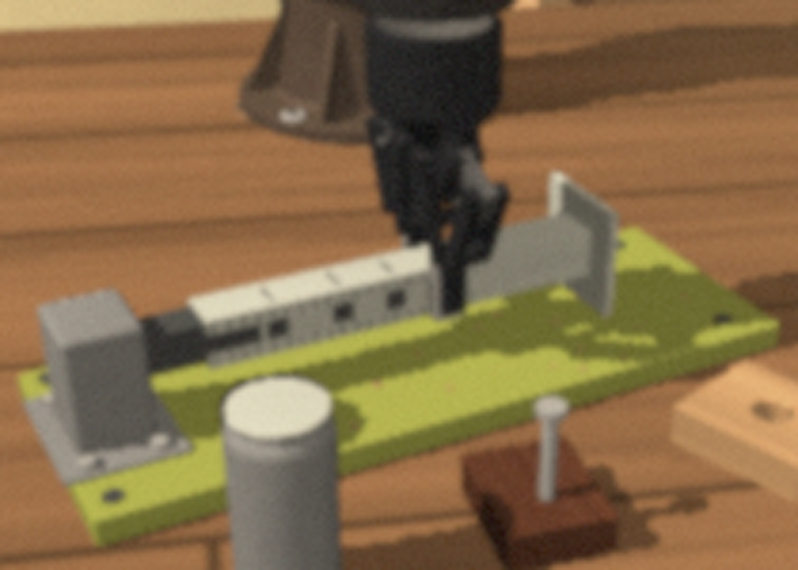

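The sleeve moved with the gripper (stop face in the crop from (558,270) to (580,260)), friction about 3.5 N. I'll approach hole 2 (about 33.7 mm) in smaller steps.

```bash
python3 -m handwheel '0 0 0 -0.0013 0 0 0.5;0 0 0 -0.0013 0 0 0.5;0 0 0 -0.0013 0 0 0.5;0 0 0 -0.0013 0 0 0.5' >/dev/null
python3 w.py
python3 -m handwheel '0 0 0 -0.0008 0 0 0.5;0 0 0 -0.0008 0 0 0.5' >/dev/null
python3 w.py
```

```text
t 9.0 turn needed [-0.0002  0.0011  0.0007] shift to TCP at bp+3mm (tool) [0.0292 0.     0.0008]
TCP rel bp: x 0.00 y(out) 29.16 z 3.86 mm F x 2.33 y -1.30 z -0.51 T [-0.292 -1.014  0.097] gap 29.69
t 9.17 turn needed [-0.0002  0.0018  0.0006] shift to TCP at bp+3mm (tool) [ 0.0316 -0.      0.0008]
TCP rel bp: x -0.02 y(out) 31.63 z 3.85 mm F x 0.58 y 3.71 z 1.31 T [ 1.356 -0.133  0.053] gap 29.99
```

The force turned positive: the buttons' round ends are riding out of the hole edge and helping. Check, then creep.

```bash
python3 -m handwheel '0 0 0 -0.0006 0 0 0.5' >/dev/null
python3 w.py
python3 -m handwheel '0 0 0 -0.0005 0 0 0.5' >/dev/null
python3 w.py
python3 - <<'E'
from h import *
snap("scene","sc5.png",(235,150,365,250),6)
E
```

```text
t 9.25 turn needed [-0.0004  0.002   0.0008] shift to TCP at bp+3mm (tool) [0.0326 0.     0.0008]
TCP rel bp: x 0.01 y(out) 32.55 z 3.87 mm F x 2.44 y -1.62 z -1.13 T [-0.559 -1.031 -0.002] gap 29.82
t 9.33 turn needed [-0.0002  0.0019  0.001 ] shift to TCP at bp+3mm (tool) [ 0.0331 -0.      0.0008]
TCP rel bp: x -0.04 y(out) 33.12 z 3.87 mm F x 2.16 y -2.67 z -0.64 T [-0.797 -1.18   0.044] gap 29.58
```

View pics/sc5.png

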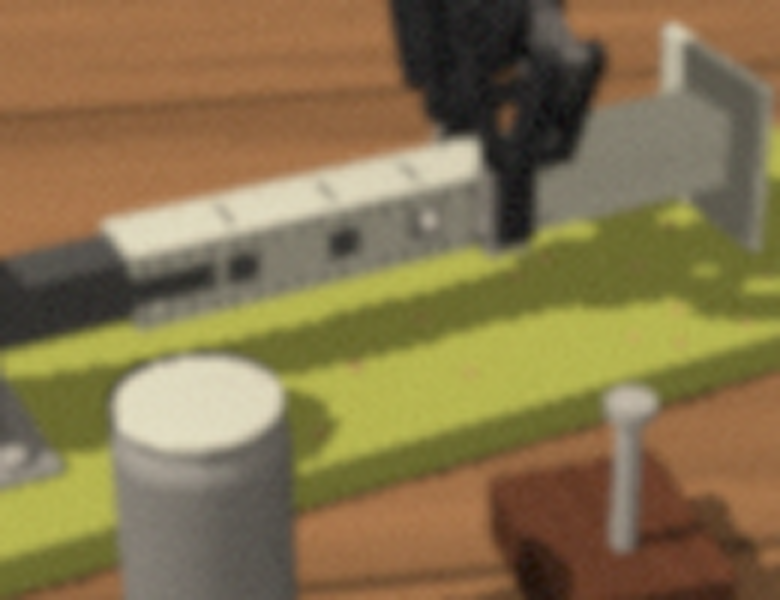

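The bright near button shows in the second hole (crop (428,218)), so it has clicked. Stop pulling, open, go back to the buttons.

```bash
python3 -m handwheel '0 0 0 0 0 0 -0.4;0 0 0 0 0 0 -0.4;0 0 0 0 0 0 -0.4;0 0 0 0 0 0 -0.4' >/dev/null
python3 w.py
```

```text
t 9.72 turn needed [ 0.0047  0.0024 -0.0005] shift to TCP at bp+3mm (tool) [ 0.0332 -0.0027 -0.0001]
TCP rel bp: x -2.68 y(out) 33.17 z 2.97 mm F x 0.49 y -0.44 z -0.53 T [-0.049 -0.    -0.012] gap 59.63
```

```bash
python3 -m handwheel '0.004 0.002 0 0.004 -0.002 -0.001 -0.4;0 0 0 0.008 0 0 -0.4;0 0 0 0.008 0 0 -0.4;0 0 0 0.005 0 0 -0.4;0 0 0 0.002 0 0 -0.4;0 0 0 0 0 0 -0.4;0 0 0 0 0 0 -0.4' >/dev/null
python3 w.py
```

```text
t 10.3 turn needed [ 0.0019  0.0002 -0.0021] shift to TCP at bp+3mm (tool) [ 0.0023 -0.0014  0.0007]
TCP rel bp: x -1.44 y(out) 2.34 z 3.69 mm F x 0.06 y 0.12 z 0.70 T [ 0.066 -0.052  0.001] gap 59.88
```

```bash
python3 -m handwheel '0.002 0 -0.002 0.002 -0.0014 0.0005 -0.2;0 0 0 0 0 0 -0.1;0 0 0 0 0 0 0' >/dev/null
python3 w.py
```

```text
t 10.55 turn needed [-0.0002  0.0003 -0.0002] shift to TCP at bp+3mm (tool) [ 0.0001 -0.      0.0001]
TCP rel bp: x -0.02 y(out) 0.11 z 3.09 mm F x 0.04 y 0.50 z -0.09 T [-0.005 -0.004 -0.006] gap 42.48
```

```bash
python3 -m handwheel '0 0 0 0 0 0 0.1;0 0 0 0 0 0 0.2;0 0 0 0 0 0 0.3;0 0 0 0 0 0 0.5;0 0 0 0 0 0 0.5' 30 >/dev/null
python3 w.py
python3 -m handwheel '0 0 0 -0.001 0 0 0.5;0 0 0 -0.001 0 0 0.5' 30 >/dev/null
python3 w.py
```

```text
t 10.97 turn needed [-0.0002 -0.0001  0.0011] shift to TCP at bp+3mm (tool) [0.0004 0.     0.0003]
TCP rel bp: x 0.04 y(out) 0.38 z 3.30 mm F x -0.36 y -1.94 z -1.59 T [-0.465 -0.267 -0.023] gap 29.36
t 11.13 turn needed [-0.0001 -0.0007  0.0011] shift to TCP at bp+3mm (tool) [0.002  0.0001 0.0003]
TCP rel bp: x 0.05 y(out) 2.03 z 3.30 mm F x 0.10 y -4.15 z -0.37 T [-1.2   -0.499 -0.055] gap 29.59
```

```bash
python3 -m handwheel '0 -0.001 0 -0.0015 0 0 0.5;0 0 0 -0.0015 0 0 0.5' >/dev/null
python3 w.py
python3 -m handwheel '0 -0.001 0 -0.0015 0 0 0.5;0 0 0 -0.0015 0 0 0.5' >/dev/null
python3 w.py
python3 -m handwheel '0 -0.001 0 -0.0015 0 0 0.5;0 0 0 -0.0015 0 0 0.5;0 0 0 -0.0015 0 0 0.5' >/dev/null
python3 w.py
```

```text
t 11.3 turn needed [-0.0001 -0.0002  0.0011] shift to TCP at bp+3mm (tool) [0.0048 0.     0.0003]
TCP rel bp: x 0.04 y(out) 4.76 z 3.33 mm F x 1.14 y -6.70 z -1.92 T [-2.265 -0.914  0.006] gap 29.24
t 11.47 turn needed [-0.0001  0.0003  0.0011] shift to TCP at bp+3mm (tool) [0.0075 0.0001 0.0003]
TCP rel bp: x 0.07 y(out) 7.55 z 3.32 mm F x 0.69 y -4.47 z 0.25 T [-1.245 -0.563  0.005] gap 29.79
t 11.72 turn needed [-0.      0.0013  0.0011] shift to TCP at bp+3mm (tool) [0.0124 0.0001 0.0003]
TCP rel bp: x 0.05 y(out) 12.42 z 3.31 mm F x 0.90 y -3.34 z -0.33 T [-1.191 -0.58   0.081] gap 29.47
```

```bash
python3 -m handwheel '0 0 0 -0.0015 0 0 0.5;0 0 0 -0.0015 0 0 0.5;0 0 0 -0.0015 0 0 0.5;0 0 0 -0.0015 0 0 0.5;0 0 0 -0.0015 0 0 0.5;0 0 0 -0.0015 0 0 0.5' >/dev/null
python3 w.py
python3 - <<'E'
from h import *
s=snap("scene","sc6.png",(235,150,365,250),6)
E
python3 -m handwheel '0 0 0 -0.0013 0 0 0.5;0 0 0 -0.0013 0 0 0.5;0 0 0 -0.001 0 0 0.5' >/dev/null
python3 w.py
```

```text
t 12.22 turn needed [-0.      0.0014  0.0012] shift to TCP at bp+3mm (tool) [0.0226 0.0001 0.0003]
TCP rel bp: x 0.03 y(out) 22.64 z 3.31 mm F x 0.13 y -3.95 z -0.78 T [-1.2   -0.549 -0.025] gap 29.65
t 12.52 turn needed [-0.      0.0015  0.0013] shift to TCP at bp+3mm (tool) [0.0268 0.     0.0003]
TCP rel bp: x 0.00 y(out) 26.83 z 3.31 mm F x -0.06 y -2.93 z -1.04 T [-1.061 -0.495 -0.066] gap 29.62
```

View pics/sc6.png

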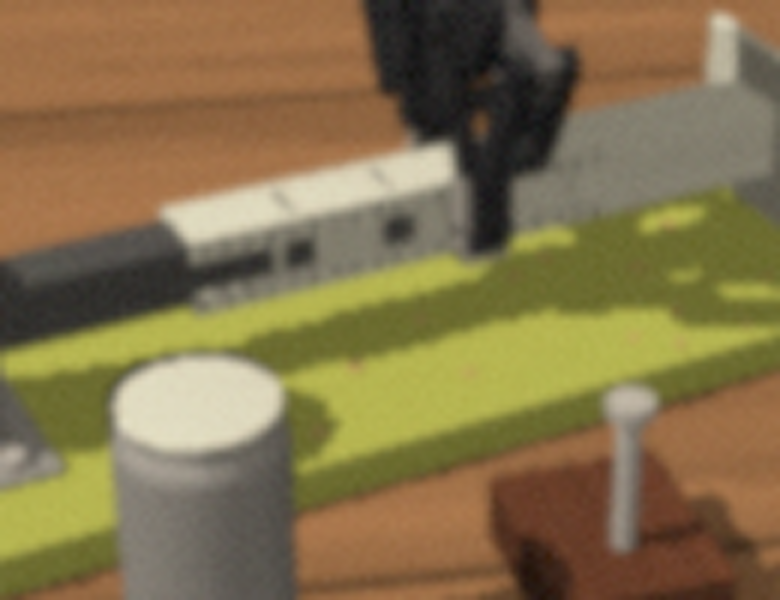

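Hole 3 (dark, crop (400,230)) nears the button place (428,218). Creeping on.

```bash
python3 -m handwheel '0 0 0 -0.001 0 0 0.5;0 0 0 -0.0008 0 0 0.5' >/dev/null
python3 w.py
python3 -m handwheel '0 0 0 -0.0008 0 0 0.5' >/dev/null
python3 w.py
python3 -m handwheel '0 0 0 -0.0007 0 0 0.5' >/dev/null
python3 w.py
python3 -m handwheel '0 0 0 -0.0006 0 0 0.5' >/dev/null
python3 w.py
```

```text
t 12.68 turn needed [-0.      0.0017  0.0013] shift to TCP at bp+3mm (tool) [0.029  0.     0.0002]
TCP rel bp: x 0.00 y(out) 28.96 z 3.29 mm F x 0.67 y -1.69 z -0.89 T [-0.72  -0.313 -0.004] gap 29.64
t 12.77 turn needed [-0.0001  0.0018  0.0012] shift to TCP at bp+3mm (tool) [0.03   0.     0.0002]
TCP rel bp: x -0.01 y(out) 29.97 z 3.29 mm F x 0.54 y -0.39 z 0.21 T [-0.373 -0.162 -0.033] gap 29.81
t 12.85 turn needed [-0.0001  0.0021  0.0012] shift to TCP at bp+3mm (tool) [0.031  0.     0.0002]
TCP rel bp: x -0.02 y(out) 30.96 z 3.30 mm F x -0.69 y 2.08 z 0.38 T [ 0.346  0.182 -0.03 ] gap 29.7
t 12.93 turn needed [-0.0002  0.0025  0.0011] shift to TCP at bp+3mm (tool) [0.032  0.     0.0002]
TCP rel bp: x 0.01 y(out) 31.98 z 3.30 mm F x -0.59 y 3.84 z 1.20 T [0.961 0.536 0.005] gap 29.63
```

```bash
python3 -m handwheel '0 0 0 -0.0005 0 0 0.5' >/dev/null
python3 w.py
python3 -m handwheel '0 0 0 -0.0005 0 0 0.5' >/dev/null
python3 w.py
python3 - <<'E'
from h import *
s=snap("scene","sc7.png",(235,150,365,250),6)
E
```

```text
t 13.02 turn needed [-0.0002  0.0029  0.0011] shift to TCP at bp+3mm (tool) [0.0329 0.     0.0002]
TCP rel bp: x -0.01 y(out) 32.86 z 3.31 mm F x -0.39 y -0.44 z -0.38 T [-0.371 -0.07  -0.036] gap 29.53
t 13.1 turn needed [-0.0002  0.0028  0.0014] shift to TCP at bp+3mm (tool) [0.0334 0.     0.0002]
TCP rel bp: x -0.01 y(out) 33.40 z 3.31 mm F x -0.07 y -2.69 z -0.91 T [-1.097 -0.523 -0.071] gap 29.55
```

View pics/sc7.png

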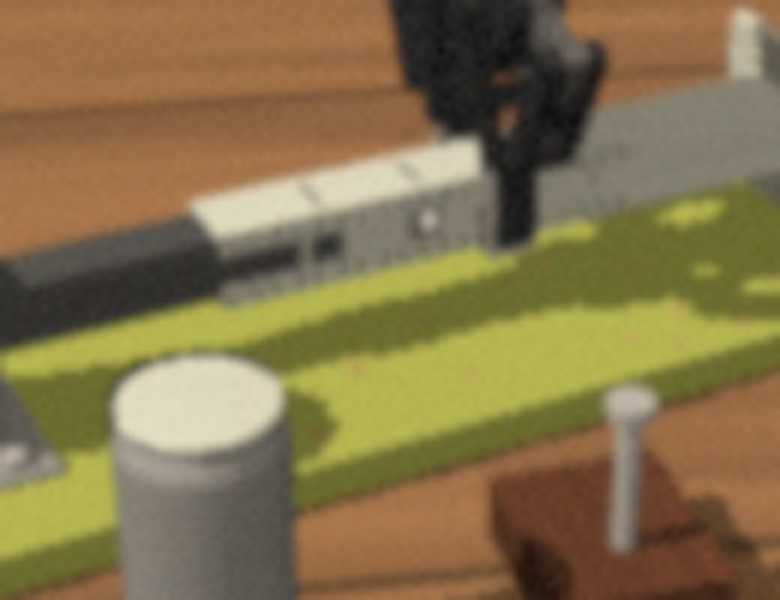

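The button shows bright in hole 3 (428,218). I'll release and rise straight up.

```bash
python3 -m handwheel '0 0 0 0 0 0 -0.6;0 0 0 0 0 0 -1;0 0 0 0 0 0 -1;0 0 0 0 0 0 -1;0 0 0 0 0 0 -1;0 0 0 0 0 0 -1' >/dev/null
python3 w.py
python3 -m handwheel '0 0 0 0 0 -0.01 -1;0 0 0 0 0 -0.015 -1;0 0 0 0 0 -0.02 -1;0 0 0 0 0 -0.02 -1;0 0 0 0 0 -0.03 -1;0 0 0 0 0 -0.03 -1;0 0 0 0 0 -0.03 -1;0 0 0 0 0 -0.03 -1' >/dev/null
python3 w.py
```

```text
t 13.65 turn needed [-0.0003  0.003   0.001 ] shift to TCP at bp+3mm (tool) [0.0334 0.     0.0001]
TCP rel bp: x -0.01 y(out) 33.43 z 3.22 mm F x -0.94 y 0.46 z -0.31 T [ 0.002 -0.024 -0.018] gap 85.34
t 14.32 turn needed [ 0.0162  0.0033 -0.001 ] shift to TCP at bp+3mm (tool) [ 0.0333 -0.0081  0.1857]
TCP rel bp: x -5.03 y(out) 32.67 z 188.93 mm F x 0.84 y 0.17 z 0.20 T [ 0.07  -0.195 -0.016] gap 85.94
```

Now I'll swing aside (towards the robot's right) so the top camera sees the sleeve.

```bash
python3 -m handwheel '0 0 0 0.03 0.015 0 -1;0 0 0 0.03 0.02 0 -1;0 0 0 0.03 0.02 0 -1;0 0 0 0.03 0.02 0 -1;0 0 0 0.03 0.02 0 -1;0 0 0 0.03 0.02 0 -1;0 0 0 0.03 0.02 0 -1;0 0 0 0.03 0.02 0 -1;0 0 0 0.02 0.01 0 -1;0 0 0 0 0 0 -1;0 0 0 0 0 0 -1' >/dev/null
python3 w.py
python3 - <<'E'
from h import *
s=snap("top","top8.png",(195,215,440,365),3.2)
snap("scene","sc8.png",(235,150,365,250),6)
E
```

```text
t 15.23 turn needed [-0.0034 -0.0005  0.0054] shift to TCP at bp+3mm (tool) [-0.2378 -0.1738  0.197 ]
TCP rel bp: x -173.23 y(out) -238.60 z 199.50 mm F x -0.70 y 0.46 z -0.64 T [ 0.005  0.052 -0.036] gap 85.22
```

View pics/top8.png

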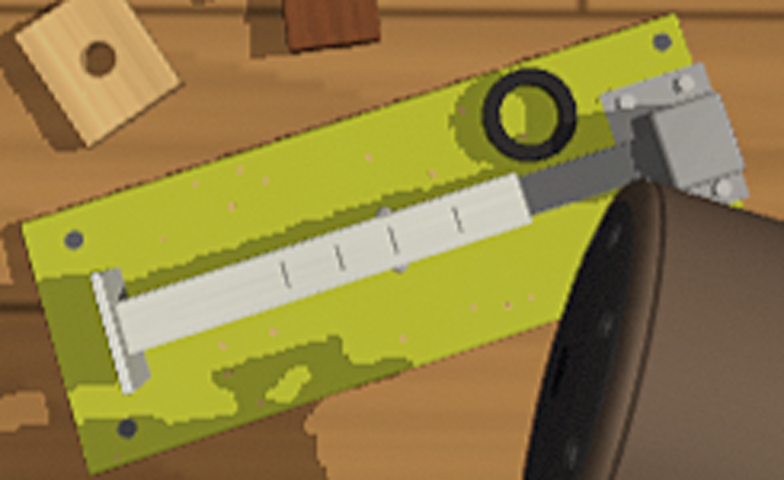

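View pics/sc8.png

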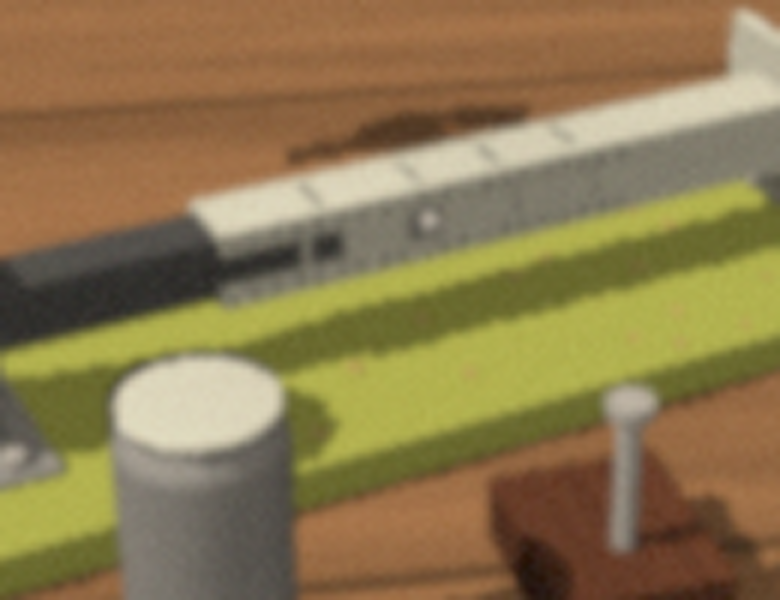

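Top view: the third line is at (394,240), and both buttons stick out beside it at (385,211) and (400,268), as at the start. The bystanders haven't moved. Before handing in, I'll compare the button patches with the first picture.

Run:
```python
from h import *
s=snap("top");b=s["img"][:,:,::-1].astype(int);a=cv2.imread("pics/top1.png").astype(int)
for c in[(315,281),(320,298),(361,250),(361,191),(296,210),(225,234)]:
    A=a[c[1]-3:c[1]+4,c[0]-3:c[0]+4];B=b[c[1]-3:c[1]+4,c[0]-3:c[0]+4];print(c,abs(A-B).mean().round(1))
print(a[277:285,315].sum(1),b[277:285,315].sum(1));print(a[294:302,320].sum(1),b[294:302,320].sum(1))
z=lambda u,v:(195+(u+.5)/3.2-.5,215+(v+.5)/3.2-.5)
M=np.array([ray(s,z(*p),.077) for p in[(286,274),(340,257),(394,240)]]);print(np.linalg.norm(M[2]-M[0]))
ctrl.close_job()
```

```text
(315, 281) 5.6
(320, 298) 6.1
(361, 250) 4.3
(361, 191) 5.6
(296, 210) 3.5
(225, 234) 3.3
[274 266 312 441 431 461 592 592] [286 283 325 459 441 482 614 611]
[581 583 585 576 518 424 373 395] [603 607 611 575 496 440 384 412]
0.06658761146315119
the job is handed in; nothing more can be done
```

I slid the length stop out by two holes and handed the job in at about 15 s. Both buttons are popped out through the third hole, and the robot is clear of everything. No verdict was reported, so this rests on my own checks.

- **How it was done:** I pinched both buttons flush at hole 1 and slid the sleeve outwards until they clicked into hole 2. There I stopped, let go, went back to the buttons, pinched again and slid to hole 3. The wrist showed at most about 7 N of pull.
- **Sleeve position:** the marks in the last top picture put it about 66.6 mm out. The tool's travel gives about 66.4 mm, so the two agree and lie within the 61–99 mm range.
- **Buttons:** both stick out at the third mark, and their pixels match the start picture apart from a small overall brightness change. The image resolution does not prove the 1 mm limit on its own.
- **Bystanders:** the picture patches at all four show no visible movement.
- **Disagreement:** the camera put the tube about 1.7 mm to one side of where the first grip settled. That grip therefore pulled sideways with about 4 N. I corrected the centre before pulling and used it for the second grip.
- **Not measured:** the force between sleeve and buttons could not be read directly.

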